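# Rock a jammed sample insert out of its test cell

### The job

The white sample insert is wedged tight in the aluminium cell: take it by its orange grip and rock it side to side while it is still down in the cell, leaning it about ten degrees first towards the end with the blue dot and then about ten degrees towards the other end, until it works free. Lift it out and finish while holding it still, upright and centred just clear above the cell (a finger's width or two, no higher), without letting go. Leave the dishes, the tweezers and the pot where they lie.

Things in the scene. Friction and masses are not known exactly. Their poses are not given: they have to be found in the camera images.
- nest: aluminium test cell fixed to the bench: base plate 150 (x) x 100 (y) x 12 mm with a square walled pocket at its centre. Origin: centre of the underside, on the bench; x runs along the long side to the end with the blue dot, z up. Wall tops 34 mm above the bench; walls 70 mm square outside, 54 mm inside
- pocket (a point): centre of the pocket floor, 12 mm above the bench, where the insert stands at the start; the floor is solid. The insert has 5 mm of room to each end wall in the cell's x, so it can lean about 0.2 rad either way along x
- cheek_l (a joint): black rubber cheek on a spring at the cell's +y side (a like one at -y): 16 mm long, squeezes the insert with about 30 N, 14 to 22 mm above the bench. Straight up the insert sits tight (about 30 to 50 N); leant to and fro along x it creeps up with far less, and is free once its underside is 10 mm above the pocket floor. Value: travel outwards in m, 0 at the start, -0.0015 when the insert is out
- blue_dot (a point): centre of the blue dot, 26 mm across, on top of the cell's base plate, 55 mm from the cell's centre along its +x and 14 mm above the bench; the other end has no dot
- insert: white block 44 (x) x 30 (y) x 26 mm high, orange grip on top 28 (x) x 24 (y) mm, 26 to 68 mm above the underside; 70 to 240 g. Origin: centre of the underside; at the start on the pocket floor, axes parallel to the cell's. Grip across x (28 mm) from above, firmly (80 N). It leans about y on its lower edge at that end, 22 mm from the centre, so its middle rises by 22 mm x sine of the lean
- dish_a: glass dish, 60 mm across, 14 mm high, with a black sample; bystander. Origin: centre of the underside
- dish_b: glass dish, 60 mm across, 14 mm high, with a dark grey sample; bystander. Origin: centre of the underside
- tweezers: steel tweezers lying flat, 120 mm long along their x, 8 mm high; bystander. Origin: middle of the underside
- pot: round flat white pot, 50 mm across, 18 mm high, small blue label on top; bystander. Origin: centre of the underside
There are look-alikes about, which are no part of the job. Leave any green look-alike of the insert alone. What is shaped like the nest but red is not meant.

How it is judged:
By the outcome, as a careful person would: the job done as asked, in the order asked, and still so for the second after the job is handed in, while the arm keeps its last pose, push and grip.
It also fails if it takes over 40 s, if anything falls off the work surface, if the arm or the gripper's body presses on something with over 40 N, if the wrist force passes 120 N, or if a joint passes its speed limit or range.

### The arm

A 6-joint arm with a two-finger parallel gripper is mounted at the origin on the work surface. World frame = base frame: x ahead of the robot, y to its left, z up, the work surface at z = 0. Lengths are in m, angles in rad, forces in N, time in s.
With the tool pointing down it reaches from about 0.35 to 0.925 m from the base axis. Payload 6.4 kg.
Tool frame: the origin (TCP) lies on the mounting face of the last link; the fingertips stand 173 mm ahead of it and the grasp point (between the pads) lies 155 mm ahead of it; z points along the fingers, y is the line along which they close (so a half turn about z gives the same grasp; the last joint's range is limited). The gripper opens to 85 mm and grips with 20 to 120 N. Pads are 22 mm wide; open, the fingers measure 114 mm over their backs; the gripper's body (76 mm by 85 mm) begins 54 mm behind the grasp point. The pads swing forward as they close: fully open they stand 13 mm farther back than shut.
Start: joints at [-1.278, 0.245, 1.558, -0, 1.339, -0.174], TCP at [0.293, -0.58, 0.405] pointing down, gripper open.
Joint ranges: [-3.13, 3.13], [-1.02, 2.26], [0.13, 2.54], [-0.95, 4.09], [0.21, 2.88], [-2.74, 2.74]. Speed limits (rad/s): [2.57, 2.57, 3.14, 3.14, 3.14, 3.14].

### API

Orientations are given as [roll, pitch, yaw] about the fixed x, y, z axes, in that order (R = Rz(yaw) Ry(pitch) Rx(roll)).
In Python, from station import env gives the robot as it stands. The module is installed in compiled form; this text tells all that it offers.
- The arm moves only by the tool jog_arm, never from a script. Its argument "targets" is text: rows parted by semicolons, each of 6 numbers parted by spaces: the shift along the tool's x, y, z in shares of 75 cm (1.0 is 75 cm), then the turn, a rotation vector about the tool's x, y, z in shares of 45 degrees (1.0 is 45 degrees). In form: tx ty tz ax ay az; .... A call has 1 to 8 rows; each row is the pose to reach, as a shift and turn from the pose commanded when the call began, along the tool's axes at that moment; what a row does not reach only later rows make up. A row lasts 1/8 s, in which the tool goes at most 62.5 mm and 10.7 degrees, less where a joint would pass 70% of its speed; a pose out of reach is approached as far as the arm can. A call with a gripper value outside its range is refused whole. "hand" is the opening, from 0 (shut) to 1 (fully open), set as the call begins (left out, the last holds). The fingers move at their own pace and stop on an object; "newtons" is the grip in N (left out, the last holds). Time passes only in rows, so rows that repeat a pose let the fingers close. It gives the time, the measured TCP pose, the force, the opening and the grip force at its end, in the units of the state.
- env.sense(): the state, without advancing time (a new reading comes with each control period).
- env.capture(name): name is "side" or "top"; returns a dict with "color" (384x512x3 uint8, blue, green, red), "fx", "fy", "cx", "cy" (pixels), "k1" (the pictures are not rectified: a ray, as slopes to the right and down, at radius r is drawn at 1 + k1 r^2 times it, then the intrinsics apply), "pose" (4x4, takes a point from camera to world coordinates). Camera axes: x right, y up, looking along -z (the intrinsics and any distortion apply to the point x, -y, -z); pixel columns grow to the right and rows downward; lengths in m; the calibration is good to about 2 mm. A picture is of the moment at which its call begins. There is no depth.
- env.job_done(): hands the job in; it is judged then, once.
The state is a dict: "t": time; "joints": joint angles; "joint_vel": joint speeds; "joint_efforts": joint torques, N m; "tool_pos": TCP position; "tcp_rot": TCP orientation; "wrist_force": force on the tool from outside, world axes, zero at the start; "wrist_torque": the same for the moment, N m; "grip_width": finger opening in m; "gripper_force": force on a finger pad.
Only numpy, scipy, OpenCV 4.12 (cv2) and the standard library are available. Lean on these libraries where they do the work, as an engineer would, in place of code of your own. Each camera call takes 0.05 s, during which the arm holds its last target. There are 200 camera calls.

## Working session

There is one attempt and no reset: what is moved stays moved. The work goes in short steps, Python scripts to look and compute and a tool call to move; the robot and the scene stay as the last step left them, time stands still between calls to the robot, and variables do not carry over. Pictures are saved under pics/ and viewed, at most 10 in all, crops included, and the job is handed in when it is done.

Besides the shell and the picture viewer there is one more tool, called after "Call:" as name(argument=value, ...), one argument or row to a line, values as JSON. jog_arm: Moves the arm, as the interface text tells. Its arguments: {"type":"object","properties":{"targets":{"type":"string"},"hand":{"type":"number"},"newtons":{"type":"number"}},"required":["targets"]}

```bash
mkdir -p pics
python3 - <<'E'
from station import env
import cv2,pickle
d={}
for n in("top","side"):
    c=env.capture(n);d[n]=c;cv2.imwrite(f"pics/{n}0.png",c["color"]);print(n,c["fx"],c["cx"],c["cy"],c["k1"],c["pose"].round(3).tolist())
pickle.dump(d,open("c0.pkl","wb"))
s=env.sense();print(s["t"],s["tool_pos"],s["tcp_rot"])
E
```

```text
top 416.642970462487 249.84603483410655 194.15826981584465 -0.10106827434539359 [[0.002, 0.986, -0.167, 0.427], [-1.0, 0.001, -0.003, 0.063], [-0.002, 0.167, 0.986, 0.851], [0.0, 0.0, 0.0, 1.0]]
side 401.162022493466 258.48875564799346 191.53048050800288 0.016402151391289845 [[-0.973, 0.156, -0.169, 0.395], [-0.23, -0.717, 0.658, 0.683], [-0.019, 0.68, 0.733, 0.754], [0.0, 0.0, 0.0, 1.0]]
0.1 [ 0.29245093 -0.58026442  0.40368827] [-3.13988218e+00 -3.12935621e-04  4.66778710e-01]
```

View pics/top0.png

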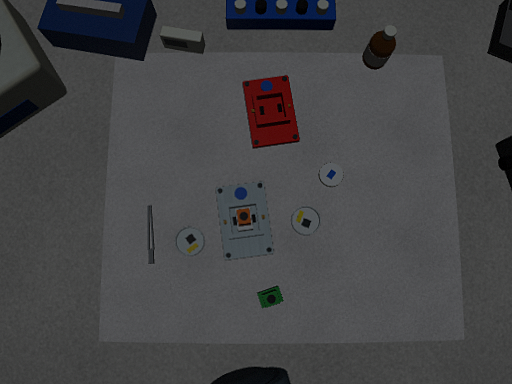

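View pics/side0.png

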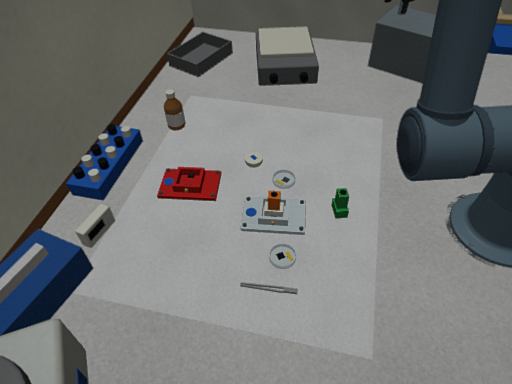

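The top view shows the grey cell at about (244,220), with the blue dot at (241,193) and the orange grip at (244,215). In the side view the cell is at (274,214), the dot at (251,212) and the grip at (274,200). I'll enlarge both.

Run:
```python
import cv2,pickle,numpy as np
d=pickle.load(open("c0.pkl","rb"))
a=d["top"]["color"][175:267,205:283];b=d["side"]["color"][180:245,230:315]
f=lambda m:cv2.resize(np.clip(m.astype(float)*1.6,0,255).astype(np.uint8),None,fx=6,fy=6,interpolation=cv2.INTER_CUBIC)
cv2.imwrite("pics/t1.png",f(a));cv2.imwrite("pics/s1.png",f(b))
for n in d:
    h=cv2.cvtColor(d[n]["color"],cv2.COLOR_BGR2HSV)
    for nm,lo,hi in(("blue",(100,130,40),(125,255,255)),("orange",(5,140,60),(18,255,255))):
        m=cv2.inRange(h,lo,hi);k,l,st,ce=cv2.connectedComponentsWithStats(m)
        for i in range(1,k):
            if 15<st[i,4]<600:print(n,nm,st[i],ce[i])
```

```text
top blue [261  81  11  10  93] [266.07526882  85.5483871 ]
top blue [327 170   9   9  48] [330.95833333 173.875     ]
top blue [235 187  12  13 119] [240.37815126 192.8487395 ]
top orange [237 209  14  15 117] [243.48717949 216.11111111]
side blue [164 178   9   7  51] [168.25490196 180.98039216]
side blue [246 208  10   8  65] [250.64615385 211.52307692]
side blue [ 76 369   3  15  33] [ 77.24242424 375.57575758]
side orange [164  99  17  13 164] [171.73170732 104.82926829]
side orange [268 191  12  19 191] [273.51832461 200.63350785]
```

View pics/t1.png

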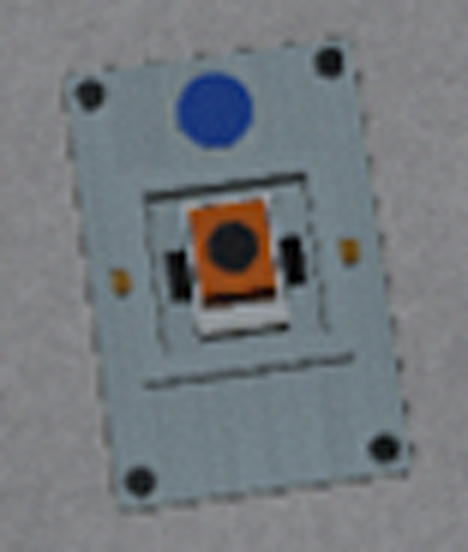

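View pics/s1.png

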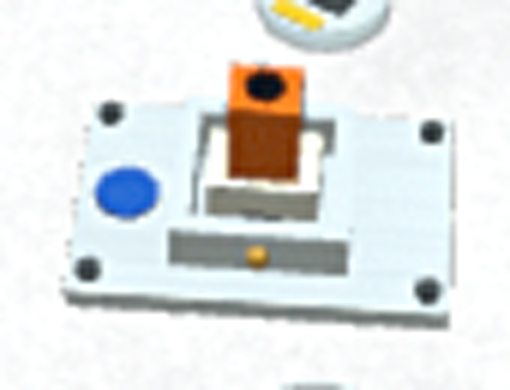

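The top crop shows the plate with its screws at (90,95), (330,62), (385,448) and (141,481), the dot at (214,110) and the grip's hole at (233,246). The side crop has screws at (110,113), (431,132), (428,291) and (88,269), and the hole at (265,86). Next I fit the cell pose to these.

```bash
cat > h.py <<'E'
import numpy as np,cv2,pickle
from scipy.spatial.transform import Rotation as R
def proj(c,P):
    p=(np.atleast_2d(P)-c["pose"][:3,3])@c["pose"][:3,:3]
    s=np.c_[p[:,0],-p[:,1]]/-p[:,2:3]
    s=s*(1+c["k1"]*(s**2).sum(1,keepdims=True))
    return s*[c["fx"],c["fy"]]+[c["cx"],c["cy"]]
def nest(q,P):
    return R.from_euler("z",q[2]).apply(P)+[q[0],q[1],0]
E
python3 - <<'E'
from h import *
from scipy.optimize import least_squares
d=pickle.load(open("c0.pkl","rb"))
cv=lambda L,o:(np.array(L)+.5)/6-.5+o
# order: (+x+y),(+x-y),(-x-y),(-x+y) ; dot ; hole
T=cv([(90,95),(330,62),(385,448),(141,481),(68,75),(350,38),(408,472),(120,508),(214,110),(233,246)],[205,175])
S=cv([(88,269),(110,113),(431,132),(428,291),(65,290),(95,103),(452,120),(447,315),(127,192),(265,86)],[230,180])
sg=np.array([(1,1),(1,-1),(-1,-1),(-1,1)])
def pts(q):
    return nest(q,np.r_[np.c_[sg*[q[3],q[4]],np.full(4,.013)],np.c_[sg*[.075,.05],np.full(4,.012)],[[.055,0,.014],[0,0,.08]]])
def res(q,w):return np.concatenate([(proj(d[n],pts(q))-m).ravel() for n,m in(("top",T),("side",S)) if n in w])
for w in(("top","side"),("top",),("side",)):
    r=least_squares(res,[.4,.06,0.1,.065,.04],args=(w,),loss="soft_l1",f_scale=.5)
    print(w,r.x.round(4),np.sqrt((r.fun**2).mean()));print(r.fun.reshape(-1,2).round(1).tolist())
E
```

```text
('top', 'side') [0.5158 0.0776 0.1368 0.066  0.0411] 0.48924014796086884
[[-0.1, 0.2], [-0.2, 0.3], [-0.3, 0.3], [-0.4, 0.4], [-1.2, -0.1], [0.1, -0.4], [0.9, 0.2], [-0.7, 1.0], [-0.1, 0.2], [-0.3, 0.4], [-0.3, -0.2], [-0.0, -0.2], [-0.1, -0.3], [-0.4, -0.2], [-0.7, -0.6], [-0.7, -1.1], [0.1, -0.5], [0.2, -0.6], [-0.2, -0.7], [-0.2, -0.3]]
('top',) [0.5163 0.0771 0.1369 0.0659 0.0411] 0.4369597887583988
[[0.2, -0.0], [0.0, 0.1], [-0.0, 0.0], [-0.2, 0.1], [-1.0, -0.3], [0.3, -0.7], [1.2, -0.1], [-0.5, 0.7], [0.1, -0.1], [-0.1, 0.1]]
('side',) [0.515  0.0789 0.1399 0.0661 0.0409] 0.3021463154506957
[[-0.1, 0.3], [0.1, 0.3], [0.1, 0.2], [-0.1, 0.1], [-0.5, -0.1], [-0.6, -0.7], [0.3, -0.1], [0.6, -0.2], [-0.0, -0.2], [0.0, 0.2]]
```

The cell is at (0.5157, 0.078) with yaw 0.1375. For the grip, tool yaw should be 1.708, so tool y = cell +x and tool x = cell +y.

```bash
cat >> h.py <<'E'
N=np.array([.5157,.0780]);YAW=.1375
def todo(p,rpy):
    from station import env
    s=env.sense();r=R.from_euler("xyz",s["tcp_rot"]);g=R.from_euler("xyz",rpy)
    print("cm",(r.inv().apply(np.array(p)-s["tool_pos"])*100).round(2),"deg",np.degrees((r.inv()*g).as_rotvec()).round(2),"F",s["wrist_force"].round(1),"joints",s["joints"].round(2),"grip",s["grip_width"])
E
python3 -c "
from h import *
todo([*N,.30],[np.pi,0,YAW+np.pi/2])"
```

```text
cm [ 49.56 -48.72  10.47] deg [-7.000e-02 -8.000e-02 -7.113e+01] F [ 0.6 -0.9  0.1] joints [-1.28  0.25  1.56  0.    1.34 -0.17] grip 0.08509979945294352
```

The manual's scale: shifts go in shares of 75 cm and turns go in shares of 45 degrees. Converting my numbers, -27 cm / 75 = -0.36, -23.5 cm / 75 = -0.3133, -38 degrees / 45 = -0.8444.

Call:
jog_arm(
  targets="0.04 -0.04 0 0 0 -0.1; 0.08 -0.08 0.0133 0 0 -0.2; 0.1267 -0.1267 0.0267 0 0 -0.3; 0.1733 -0.1733 0.04 0 0 -0.4; 0.22 -0.22 0.0533 0 0 -0.5111; 0.2667 -0.2667 0.0667 0 0 -0.6222; 0.3133 -0.3133 0.08 0 0 -0.7333; 0.36 -0.36 0.0933 0 0 -0.8444",
  hand=1,
  newtons=80,
)

```text
t: 1.1
tool_pos: [0.4122, -0.2162, 0.3341]
tcp_rot: [-3.141, -0.0, 1.133]
wrist_force: [0.3, -0.5, -0.1]
grip_width: 0.0854
gripper_force: 0.0
```

```bash
python3 -c "
from h import *
todo([*N,.30],[np.pi,0,YAW+np.pi/2])"
```

```text
cm [31.03 -3.11  3.42] deg [-1.000e-02 -1.000e-02 -3.299e+01] F [ 0.3 -0.5 -0.1] joints [-0.73 -0.12  2.08  0.    1.19 -0.29] grip 0.08543043312480618
```

Converted, 31 cm / 75 = 0.4133, 30 cm / 75 = 0.4, -33 degrees / 45 = -0.7333.

Call:
jog_arm(
  targets="0.06 -0.0053 0.0053 0 0 -0.1111; 0.12 -0.012 0.012 0 0 -0.2222; 0.18 -0.0173 0.0187 0 0 -0.3333; 0.24 -0.024 0.0253 0 0 -0.4444; 0.3 -0.0293 0.032 0 0 -0.5556; 0.36 -0.036 0.0387 0 0 -0.6444; 0.4 -0.04 0.044 0 0 -0.7111; 0.4133 -0.0413 0.0453 0 0 -0.7333",
)

```text
t: 2.1
tool_pos: [0.5163, 0.0771, 0.3]
tcp_rot: [-3.14, -0.0, 1.709]
wrist_force: [0.3, -1.6, -0.0]
grip_width: 0.0854
gripper_force: 0.0
```

Run:
```python
from h import *
from station import env
todo([*N,.30],[np.pi,0,YAW+np.pi/2])
todo([*N,.215],[np.pi,0,YAW+np.pi/2])
```

```text
cm [ 0.1  -0.05  0.  ] deg [-0.08 -0.01  0.02] F [ 0.3 -1.6 -0. ] joints [-0.07  0.07  1.96 -0.    1.11 -0.21] grip 0.085370215863494
cm [ 0.1  -0.03  8.5 ] deg [-0.08 -0.01  0.02] F [ 0.3 -1.6 -0. ] joints [-0.07  0.07  1.96 -0.    1.11 -0.21] grip 0.085370215863494
```

Converted, 8.5 cm / 75 = 0.1133, 8.3 cm / 75 = 0.1107.

Call:
jog_arm(
  targets="0.0013 0 0.0267 0 0 0; 0.0013 0 0.0533 0 0 0; 0.0013 0 0.08 0 0 0; 0.0013 0 0.1 0 0 0; 0.0013 0 0.1107 0 0 0; 0.0013 0 0.1133 0 0 0; 0.0013 0 0.1133 0 0 0",
  hand=0.6,
)

```text
t: 2.98
tool_pos: [0.5165, 0.0767, 0.2161]
tcp_rot: [3.141, 0.0, 1.706]
wrist_force: [-0.5, -0.0, -0.2]
grip_width: 0.0517
gripper_force: 0.0
```

Run:
```python
from h import *
from station import env
todo([*N,.215],[np.pi,0,YAW+np.pi/2])
f=lambda m:cv2.resize(np.clip(m.astype(float)*1.5,0,255).astype(np.uint8),None,fx=5,fy=5,interpolation=cv2.INTER_CUBIC)
cv2.imwrite("pics/s2.png",f(env.capture("side")["color"][130:245,210:340]))
```

```text
cm [ 0.14 -0.06  0.11] deg [ 0.05  0.01 -0.14] F [-0.5 -0.  -0.2] joints [-0.07  0.21  1.99 -0.    0.94 -0.21] grip 0.051663821935078034
```

View pics/s2.png

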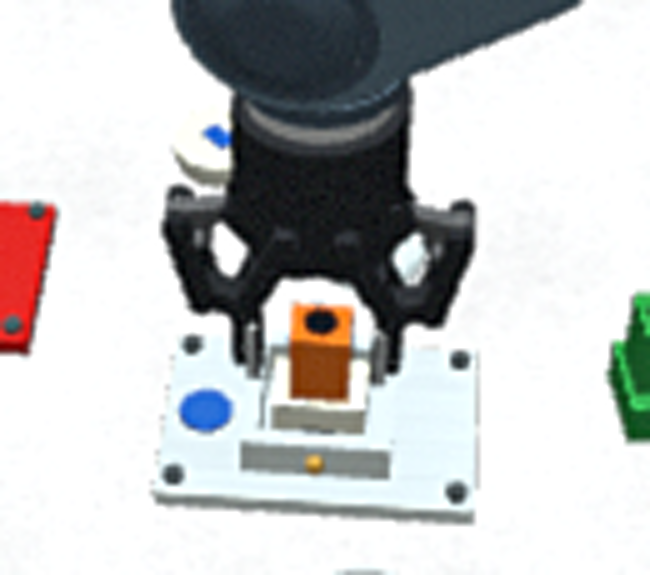

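The open fingers straddle the orange grip (crop about (320,350)) evenly, with pads at x 255 and 380, clear above the walls. Closing now.

Converted, 0.1 cm / 75 = 0.0013, -0.05 cm / 75 = -0.0007.

Call:
jog_arm(
  targets="0.0013 -0.0007 0.0013 0 0 0; 0.0013 -0.0007 0.0013 0 0 0; 0.0013 -0.0007 0.0013 0 0 0; 0.0013 -0.0007 0.0013 0 0 0; 0.0013 -0.0007 0.0013 0 0 0; 0.0013 -0.0007 0.0013 0 0 0",
  hand=0,
  newtons=80,
)

```text
t: 3.78
tool_pos: [0.5153, 0.0777, 0.2152]
tcp_rot: [-3.14, 0.0, 1.706]
wrist_force: [-4.9, -0.1, 6.1]
grip_width: 0.0274
gripper_force: 80.6
```

Run:
```python
from h import *
from station import env
todo([*N,.215],[np.pi,0,YAW+np.pi/2])
a=env.sense();print(a["wrist_torque"])
```

```text
cm [0.02 0.04 0.02] deg [-0.1  0.  -0.1] F [-4.9 -0.1  6.1] joints [-0.07  0.21  1.99 -0.    0.94 -0.2 ] grip 0.027407340805288366
[-0.10453265  0.59861806  0.05636871]
```

Firm grip. Now a small row planner: given a lean and a rise of the underside centre, it prints tool-frame shifts.

```bash
cat > plan.py <<'E'
import numpy as np,sys
# states "lean_deg,centre_rise_mm"; first is the present one. Prints ty tz (cm) ax (deg)
H=203
def P(t,c,):
    a=np.radians(t);x=22*(1-np.cos(a))*np.sign(t)
    return np.array([x+H*np.sin(a),c+H*np.cos(a)])
S=[tuple(map(float,s.split(","))) for s in sys.argv[1:]]
S=[(t,22*np.sin(np.radians(abs(t)))+.3 if c<0 else c) for t,c in S]
a=np.radians(S[0][0])
for t,c in S[1:]:
    d=P(t,c)-P(*S[0])
    ty=d@[np.cos(a),-np.sin(a)];tz=d@[-np.sin(a),-np.cos(a)]
    print(f"{t:.1f} {c:.1f}: ty {ty/10:.2f} tz {tz/10:.2f} ax {t-S[0][0]:.1f}")
E
python3 plan.py 0,0 2.5,-1 5,-1 7.5,-1 10.5,-1; echo; python3 plan.py 10.5,4.3 7,3 3.5,1.5 0,0.5 -3.5,1.6 -7,3 -10.5,-1
```

```text
2.5 1.3: ty 0.89 tz -0.11 ax 2.5
5.0 2.2: ty 1.78 tz -0.14 ax 5.0
7.5 3.2: ty 2.67 tz -0.14 ax 7.5
10.5 4.3: ty 3.74 tz -0.09 ax 10.5

7.0 3.0: ty -1.24 tz 0.17 ax -3.5
3.5 1.5: ty -2.46 tz 0.43 ax -7.0
0.0 0.5: ty -3.67 tz 0.72 ax -10.5
-3.5 1.6: ty -4.90 tz 0.88 ax -14.0
-7.0 3.0: ty -6.13 tz 1.08 ax -17.5
-10.5 4.3: ty -7.35 tz 1.36 ax -21.0
```

Converted, 3.75 cm / 75 = 0.05, 2.7 cm / 75 = 0.036, 10.5 degrees / 45 = 0.2333.

Call:
jog_arm(
  targets="0 0.012 -0.0013 0.0556 0 0; 0 0.024 -0.002 0.1111 0 0; 0 0.036 -0.002 0.1667 0 0; 0 0.05 -0.0013 0.2333 0 0; 0 0.05 -0.0013 0.2333 0 0; 0 0.05 -0.0013 0.2333 0 0",
)

```text
t: 4.53
tool_pos: [0.5522, 0.0828, 0.2155]
tcp_rot: [-2.957, -0.0, 1.706]
wrist_force: [-4.4, -0.2, 2.3]
grip_width: 0.0273
gripper_force: 80.3
```

```bash
cat > chk.py <<'E'
from h import *
from station import env
import sys
s=env.sense();r=R.from_euler("xyz",s["tcp_rot"]);C=R.from_euler("z",YAW)
z=C.inv().apply(-r.as_matrix()[:,2]);p=s["tool_pos"]-np.array([*N,0]);p=C.inv().apply(p)
u=p-.203*z   # underside centre
print("lean",np.degrees(np.arctan2(z[0],z[2])).round(2),"under",(u*1000).round(1),"F",C.inv().apply(s["wrist_force"]).round(1),"M",s["wrist_torque"].round(2),"grip",s["grip_width"].round(4),s["gripper_force"],s["t"])
if len(sys.argv)>1:
    f=lambda m:cv2.resize(np.clip(m.astype(float)*1.5,0,255).astype(np.uint8),None,fx=5,fy=5,interpolation=cv2.INTER_CUBIC)
    cv2.imwrite(sys.argv[1],f(env.capture("side")["color"][130:245,210:340]))
E
python3 chk.py pics/s3.png
```

```text
Traceback (most recent call last):
  File "chk.py", line 7, in <module>
    print("lean",np.degrees(np.arctan2(z[0],z[2])).round(2),"under",(u*1000).round(1),"F",C.inv().apply(s["wrist_force"]).round(1),"M",s["wrist_torque"].round(2),"grip",s["grip_width"].round(4),s["gripper_force"],s["t"])
                                                                                                                                                                         ^^^^^^^^^^^^^^^^^^^^^
AttributeError: 'float' object has no attribute 'round'
```

```bash
sed -i 's/s\["grip_width"\].round(4)/round(s["grip_width"],4)/' chk.py; python3 chk.py pics/s3.png
```

```text
lean 10.56 under [-0.4 -0.2 15.9] F [-4.4  0.4  2.3] M [-0.07  0.48 -0.  ] grip 0.0273 80.34743070602417 4.525
```

View pics/s3.png

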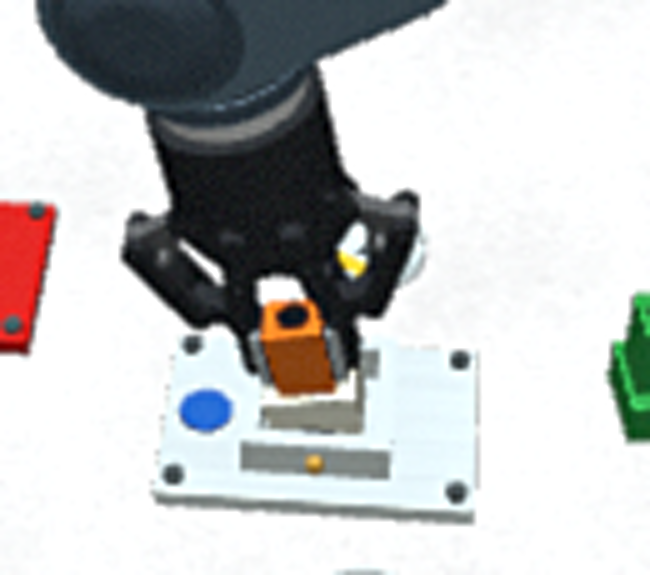

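The insert (crop (310,390)) leans towards the blue dot with the gripper, with low forces. Now the other way.

Converted, -7.35 cm / 75 = -0.098, -6.15 cm / 75 = -0.082, -21 degrees / 45 = -0.4667.

Call:
jog_arm(
  targets="0 -0.0167 0.002 -0.0778 0 0; 0 -0.0327 0.0053 -0.1556 0 0; 0 -0.0487 0.0093 -0.2333 0 0; 0 -0.0653 0.0113 -0.3111 0 0; 0 -0.082 0.014 -0.3889 0 0; 0 -0.098 0.018 -0.4667 0 0; 0 -0.098 0.018 -0.4667 0 0; 0 -0.098 0.018 -0.4667 0 0",
)

```text
t: 5.58
tool_pos: [0.4788, 0.0727, 0.2155]
tcp_rot: [2.953, 0.0, 1.705]
wrist_force: [6.3, 1.8, -11.3]
grip_width: 0.0268
gripper_force: 80.6
```

```bash
python3 chk.py pics/s4.png;  python3 plan.py -10.5,4.3 -7,4.3 -3.5,4.6 0,5 3.5,5.4 7,5.8 10.5,6.2;python3 plan.py 10.5,6.2 7,6.6 3.5,7 0,7.5 -3.5,8 -7,8.5 -10.5,9
```

```text
lean -10.78 under [ 0.7 -0.3 16.1] F [  6.5   0.9 -11.3] M [ 0.38 -0.78  0.06] grip 0.0268 80.62070488929749 5.575
-7.0 4.3: ty 1.26 tz 0.04 ax 3.5
-3.5 4.6: ty 2.51 tz 0.13 ax 7.0
0.0 5.0: ty 3.75 tz 0.28 ax 10.5
3.5 5.4: ty 4.97 tz 0.50 ax 14.0
7.0 5.8: ty 6.18 tz 0.80 ax 17.5
10.5 6.2: ty 7.38 tz 1.17 ax 21.0
7.0 6.6: ty -1.27 tz 0.00 ax -3.5
3.5 7.0: ty -2.52 tz 0.08 ax -7.0
0.0 7.5: ty -3.76 tz 0.22 ax -10.5
-3.5 8.0: ty -4.98 tz 0.43 ax -14.0
-7.0 8.5: ty -6.20 tz 0.72 ax -17.5
-10.5 9.0: ty -7.40 tz 1.09 ax -21.0
```

View pics/s4.png

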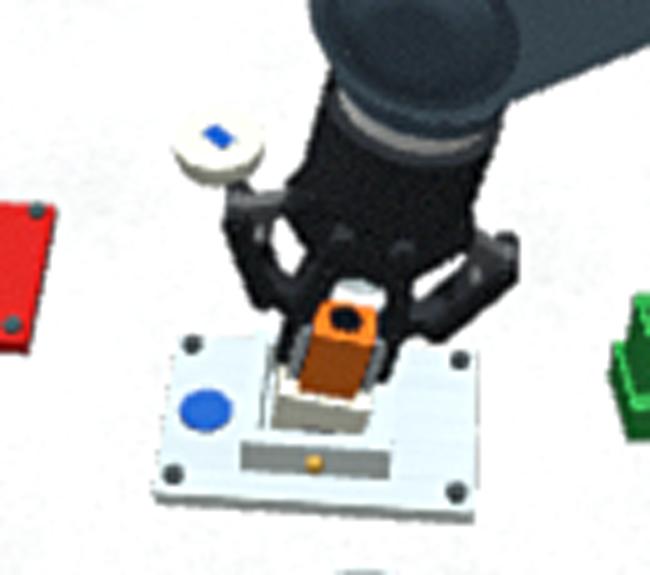

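The insert (crop (325,390)) now leans towards the undotted end, and the forces are small. Further rocks come with a creeping rise.

Converted, 7.4 cm / 75 = 0.0987, 6.2 cm / 75 = 0.0827, 17.5 degrees / 45 = 0.3889.

Call:
jog_arm(
  targets="0 0.0167 0.0007 0.0778 0 0; 0 0.0333 0.002 0.1556 0 0; 0 0.05 0.004 0.2333 0 0; 0 0.066 0.0067 0.3111 0 0; 0 0.0827 0.0107 0.3889 0 0; 0 0.0987 0.0153 0.4667 0 0; 0 0.0987 0.0153 0.4667 0 0",
)

```text
t: 6.5
tool_pos: [0.5523, 0.0828, 0.2163]
tcp_rot: [-2.957, -0.0, 1.706]
wrist_force: [-0.3, -0.5, -11.5]
grip_width: 0.027
gripper_force: 81.5
```

```bash
python3 chk.py
```

```text
lean 10.56 under [-0.3 -0.1 16.7] F [ -0.4  -0.5 -11.5] M [-0.09 -0.41  0.02] grip 0.027 81.45833730697632 6.5
```

Converted, -7.4 cm / 75 = -0.0987, -6.2 cm / 75 = -0.0827, -21 degrees / 45 = -0.4667.

Call:
jog_arm(
  targets="0 -0.0167 0 -0.0778 0 0; 0 -0.0333 0.0013 -0.1556 0 0; 0 -0.05 0.0027 -0.2333 0 0; 0 -0.0667 0.006 -0.3111 0 0; 0 -0.0827 0.0093 -0.3889 0 0; 0 -0.0987 0.0147 -0.4667 0 0; 0 -0.0987 0.0147 -0.4667 0 0",
)

```text
t: 7.38
tool_pos: [0.4773, 0.0726, 0.2193]
tcp_rot: [2.955, 0.0, 1.705]
wrist_force: [9.7, 1.3, -20.8]
grip_width: 0.0269
gripper_force: 80.9
```

```bash
python3 chk.py;  python3 plan.py -10.5,9 -7,9.3 -3.5,9.6 0,10 3.5,10.5 7,11 10.5,11.5 10.5,12;python3 plan.py 10.5,12 7,12.3 3.5,12.6 0,13
```

```text
lean -10.72 under [-1.  -0.2 19.9] F [  9.8  -0.1 -20.8] M [ 0.1  -0.92 -0.04] grip 0.0269 80.93963027000427 7.375
-7.0 9.3: ty 1.26 tz 0.01 ax 3.5
-3.5 9.6: ty 2.52 tz 0.10 ax 7.0
0.0 10.0: ty 3.75 tz 0.25 ax 10.5
3.5 10.5: ty 4.98 tz 0.46 ax 14.0
7.0 11.0: ty 6.19 tz 0.75 ax 17.5
10.5 11.5: ty 7.39 tz 1.12 ax 21.0
10.5 12.0: ty 7.40 tz 1.07 ax 21.0
7.0 12.3: ty -1.26 tz 0.01 ax -3.5
3.5 12.6: ty -2.52 tz 0.10 ax -7.0
0.0 13.0: ty -3.75 tz 0.25 ax -10.5
```

Converted, 7.4 cm / 75 = 0.0987, 3.75 cm / 75 = 0.05, 17.5 degrees / 45 = 0.3889.

Call:
jog_arm(
  targets="0 0.0167 0 0.0778 0 0; 0 0.0333 0.0013 0.1556 0 0; 0 0.05 0.0033 0.2333 0 0; 0 0.0667 0.006 0.3111 0 0; 0 0.0827 0.01 0.3889 0 0; 0 0.0987 0.0147 0.4667 0 0; 0 0.0987 0.0147 0.4667 0 0",
)

```text
t: 8.25
tool_pos: [0.5518, 0.0828, 0.2216]
tcp_rot: [-2.957, -0.0, 1.706]
wrist_force: [-1.9, -1.4, -13.1]
grip_width: 0.0268
gripper_force: 82.8
```

```bash
python3 chk.py pics/s5.png
```

```text
lean 10.59 under [-0.9 -0.1 22.1] F [ -2.1  -1.1 -13.1] M [-0.22 -0.29  0.02] grip 0.0268 82.76535630226135 8.25
```

View pics/s5.png

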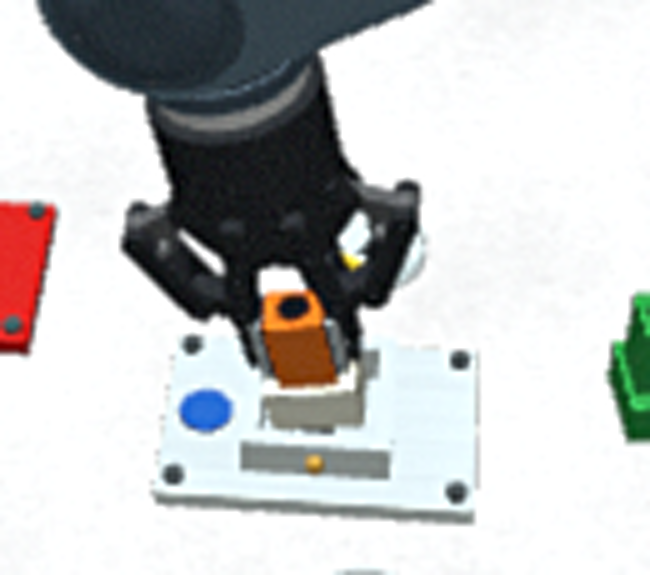

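The insert leans to the dot and is visibly higher, its front face showing from (270,395) to (360,425). One more rock with rise.

Converted, -7.4 cm / 75 = -0.0987, -6.2 cm / 75 = -0.0827, -10.5 degrees / 45 = -0.2333.

Call:
jog_arm(
  targets="0 -0.0167 0 -0.0778 0 0; 0 -0.0333 0.0007 -0.1556 0 0; 0 -0.05 0.002 -0.2333 0 0; 0 -0.0667 0.0047 -0.3111 0 0; 0 -0.0827 0.008 -0.3889 0 0; 0 -0.0987 0.0127 -0.4667 0 0; 0 -0.0987 0.012 -0.4667 0 0; 0 -0.0987 0.0113 -0.4667 0 0",
)

```text
t: 9.3
tool_pos: [0.48, 0.0727, 0.2298]
tcp_rot: [2.956, 0.001, 1.706]
wrist_force: [0.1, -0.1, -1.4]
grip_width: 0.027
gripper_force: 84.1
```

```bash
python3 chk.py; python3 plan.py -10.5,14 -7,14.3 -3.5,14.6 0,15
```

```text
lean -10.66 under [ 1.4 -0.6 30.3] F [ 0.1 -0.1 -1.4] M [-0.01  0.1   0.04] grip 0.027 84.14781332015991 9.3
-7.0 14.3: ty 1.26 tz 0.01 ax 3.5
-3.5 14.6: ty 2.52 tz 0.10 ax 7.0
0.0 15.0: ty 3.75 tz 0.25 ax 10.5
```

Free: only about 1.4 N of weight remains. Next I bring it upright and check.

Converted, 3.7 cm / 75 = 0.0493, 2.5 cm / 75 = 0.0333, 3.5 degrees / 45 = 0.0778.

Call:
jog_arm(
  targets="0 0.0167 0 0.0778 0 0; 0 0.0333 0.0007 0.1556 0 0; 0 0.0493 0.0027 0.2367 0 0; 0 0.0493 0.0027 0.2367 0 0; 0 0.0493 0.0027 0.2367 0 0",
)

```text
t: 9.93
tool_pos: [0.5156, 0.0777, 0.2332]
tcp_rot: [-3.14, -0.0, 1.706]
wrist_force: [-0.1, 0.2, -1.4]
grip_width: 0.0267
gripper_force: 84.2
```

```bash
python3 chk.py; python3 -c "
from h import *
todo([*N,.054+.203],[np.pi,0,YAW+np.pi/2])"
```

```text
lean 0.11 under [-0.5 -0.3 30.2] F [-0.   0.2 -1.4] M [-0.04 -0.01  0.02] grip 0.0267 84.18173789978027 9.925
cm [ 0.03  0.01 -2.38] deg [-0.11 -0.   -0.13] F [-0.1  0.2 -1.4] joints [-0.07  0.18  1.99 -0.    0.98 -0.2 ] grip 0.026683126713220023
```

Converted, -2.5 cm / 75 = -0.0333, -2.3 cm / 75 = -0.0307.

Call:
jog_arm(
  targets="0 0 -0.008 0 0 0; 0 0 -0.016 0 0 0; 0 0 -0.024 0 0 0; 0 0 -0.0307 0 0 0; 0 0 -0.0333 0 0 0; 0 0 -0.0333 0 0 0; 0 0 -0.0333 0 0 0",
)

```text
t: 10.8
tool_pos: [0.5156, 0.0777, 0.258]
tcp_rot: [-3.138, -0.0, 1.706]
wrist_force: [-0.3, 0.3, -2.0]
grip_width: 0.0273
gripper_force: 84.2
```

```bash
python3 chk.py pics/s6.png;python3 - <<'E'
from h import *
from station import env
# predicted grip-top hole and lower block corners for an upright insert, underside z=.054
d=env.capture("side")
for z in (.050,.054,.058):
    P=nest([*N,YAW],np.array([(0,0,z+.068),(.022,.015,z),(-.022,.015,z)]))
    print(z,((proj(d,P)-[210,130]+.5)*5-.5).round(0).tolist())
E
```

```text
lean 0.18 under [-0.8 -0.3 55. ] F [-0.3  0.3 -2. ] M [-0.04 -0.01  0.02] grip 0.0273 84.18129444122314 10.8
0.05 [[321.0, 263.0], [270.0, 386.0], [365.0, 392.0]]
0.054 [[321.0, 256.0], [269.0, 380.0], [365.0, 386.0]]
0.058 [[321.0, 250.0], [269.0, 375.0], [365.0, 380.0]]
```

View pics/s6.png

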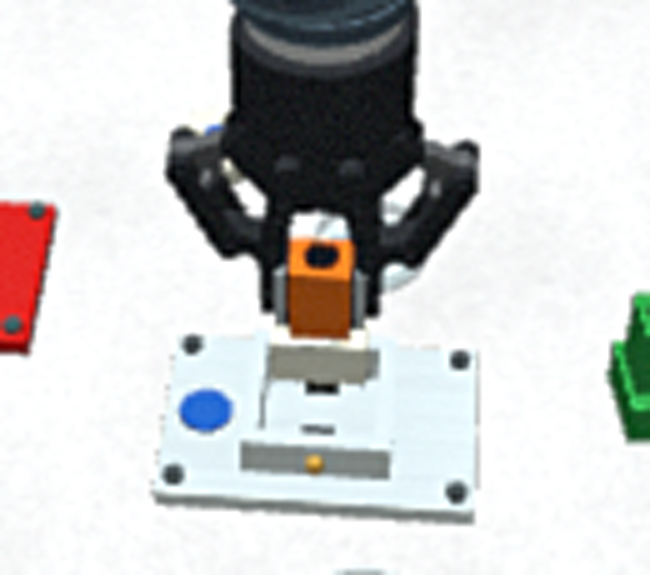

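The hole at (321,257) matches an upright, centred insert with its underside about 20 mm above the wall tops. The grip edge slope is the same as before the pull. Handing in.

```bash
python3 -c "
from station import env
print(env.job_done())"
```

```text
the job is handed in; nothing more can be done
None
```

I rocked the insert free, first towards the blue dot and then the other way, and handed the job in at about 11 s. The arm is still gripping it, upright and centred about 20 mm above the cell walls, and I moved nothing else.

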